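# Feed the slow juicer and hold its safety gate open

## Robot

A 7-joint arm with a two-finger parallel gripper is mounted at the origin on a cart in front of the work surface, level with it; the furniture and walls round the work are solid. World frame = base frame: x ahead of the robot, y to its left, z up, the work surface at z = 0. Lengths are in m, angles in rad, forces in N, time in s.
With the tool pointing down it reaches from about 0.4 to 0.85 m from the base axis. Payload 10.4 kg.
Tool frame: the origin (TCP) lies on the centre line of the jaws, within the pads' length; the fingertips stand 11 mm ahead of it and the grasp point (between the pads) lies 8 mm behind it (tip_reach is the distance from the TCP to the fingertips, in m); z points along the fingers, y is the line along which they close (so a half turn about z gives the same grasp; the last joint's range is limited). The gripper opens to 85 mm and grips with 20 to 120 N. Pads are 22 mm wide; open, the fingers measure 114 mm over their backs; the gripper's body (76 mm by 85 mm) begins 54 mm behind the grasp point. The pads swing forward as they close: fully open they stand 13 mm farther back than shut.
Start: joints at [0.716, 0.332, -0.065, 1.46, 0.022, 1.35, -0.088], TCP at [0.462, -0.421, 0.242] pointing down, gripper open.
Joint ranges: [-2.6, 2.6], [-0.5, 2.12], [-1.47, 1.34], [0.16, 2.42], [-1.27, 4.41], [0.06, 2.06], [-2.6, 2.6]. Speed limits (rad/s): [2.22, 2.22, 2.79, 2.79, 3.14, 3.14, 3.14].

## Interface

Orientations are given as a unit quaternion [x, y, z, w].
In Python, from workcell import get_obs, camera, hand_in, tip_reach gives the robot as it stands. The module is installed in compiled form; this text tells all that it offers.
- The arm moves only by the tool move_arm, never from a script. Its argument "plan" is a list of rows, each an object with "delta_pos": the shift along the tool's x, y, z in fractions of the full range, 1 being 0.5 m, a list of three; "turn": the turn, a rotation vector about the tool's x, y, z in fractions of the full range, 1 being 180 degrees, a list of three; "fingers": the closure, from 0 (fully open) to 1 (shut). A call has 1 to 12 rows; each row is the pose to reach, as a shift and turn from the pose commanded when the call began, along the tool's axes at that moment; what a row does not reach only later rows make up. A row lasts 1/8 s, in which the tool goes at most 62.5 mm and 10.7 degrees, less where a joint would pass 70% of its speed; a pose out of reach is approached as far as the arm can. A shift or turn number past 1, either way, is cut back to 1. A call with a gripper value outside its range is refused whole. The fingers move at their own pace and stop on an object; "force" is the grip in N (left out, the last holds). Time passes only in rows, so rows that repeat a pose let the fingers close. It gives the time, the measured TCP pose, the force, the opening and the grip force at its end, in the units of the state.
- get_obs(): the state, without advancing time (a new reading comes with each control period).
- camera(name): name is "scene" or "top" or "wrist"; returns a dict with "color" (420x560x3 uint8, red, green, blue), "range_z" (420x560 float32, m along the optical axis (not along the pixel's ray), 0 where there is no reading), "fx", "fy", "cx", "cy" (pixels), "R" (3x3) and "t" (3): a world point X has camera coordinates R X + t; the wrist camera has in their place "tool_from_camera" (4x4, takes a point from camera to tool coordinates, whose origin is the TCP and whose axes are the flange's). Camera axes: x right, y down, z forward; pixel columns grow to the right and rows downward; lengths in m; the calibration is good to about 2 mm. A picture is of the moment at which its call begins: read the wrist's pose just before it.
- hand_in(): hands the job in; it is judged then, once.
The state is a dict: "clock": time; "joint_pos": joint angles; "joint_velocities": joint speeds; "tau": joint torques, N m; "position": TCP position; "ee_rot": TCP orientation; "ft_force": force on the tool from outside, world axes, zero at the start; "torque": the same for the moment, N m; "grip_width": opening from 0.0 (shut) to 1.0 (fully open); "grasp_force": force on a finger pad.
Only numpy, scipy, OpenCV 4.12 (cv2) and the standard library are available. Lean on these libraries where they do the work, as an engineer would, in place of code of your own. Each camera call takes 0.05 s, during which the arm holds its last target. There are 200 camera calls.

## Task

Load the lemon and both limes from the marble board into the juicer's feed hopper while its gate is shut. Then take the upright grip of the spring-closed gate and pull it out until the front edge of the gate plate is level with the dark index line on its guide, so that all the fruit drops into the press chamber below; finish while still holding the gate at that line (it springs shut when let go). Leave the tumbler, the spare glass and the mug where they stand.

Things in the scene. Friction and masses are not known exactly. Their poses are not given: they have to be found in the camera images.
- juicer: Slow juicer, fixed. Origin: centre of its underside, on the vertical axis of hopper and chamber. z up; the gate pulls out along its -x, the juice spout points along its +x, tumbler below. White motor base 160 (x) x 190 (y) x 85 mm; on it the clear press chamber, then the gate (plate z = 178 to 183 mm), then the clear feed hopper with black rim at z = 262 mm.
- hopper_mouth (a point): Centre of the feed hopper's mouth, at rim height, 262 mm above the counter. Hopper: inside 80 (juicer x, 84 at the bottom) x 112 mm (juicer y), smooth walls from the shut gate (its floor, 79 mm below the rim) to the rim; rim outside 96 x 128 mm. Clear, with a black rim.
- chamber_floor (a point): Centre of the press chamber's floor, 86 mm above the counter. Chamber: clear, inside 110 (juicer x) x 140 mm (juicer y), 92 mm high up to the gate, with an auger cone 27 mm high and 40 mm across in the middle of its floor.
- index_mark (a point): Middle of the dark index line across the gate guide (juicer frame x = -215, y = 0, z = 183.5 mm). The guide is a flat open channel 134 mm wide, side cheeks up to z = 188 mm, that runs out from below the hopper to juicer x = -239 mm.
- gate_edge (a point): Middle of the front edge of the gate plate, top side; moves with the gate. Gate shut: 84 mm from the index line. It must be brought level with the line.
- gate_slide (a joint): How far the gate is pulled out, m: 0 shut, 0.084 front edge level with the index line (hopper floor open), 0.100 end stop (past the mark, only for cleaning). A spring pulls it shut: about 4 N at 0, 9 N at 0.084.
- juicer_gate: The sliding gate: a steel plate 117 mm wide (z = 178 to 183 mm) with a black upright grip near its front edge, a waisted round post about 18 mm in diameter with a 26 mm cap, standing 50 mm above the plate (z = 183 to 233 mm). Its frame coincides with the juicer's when the gate is shut and moves along the juicer's -x with it.
- gate_grip (a point): Point on the axis of the upright grip, 27 mm above the plate (210 mm above the counter), where the fingers should close. Juicer frame x = -114 mm with the gate shut.
- board: White marble chopping board, fixed, 260 (its x) x 200 (its y) x 11 mm; origin under its centre; the fruit lies on it, each piece at least 85 mm from the next. Keep the arm's elbow clear of the big pendant lamps that hang beside the robot: 110 mm in radius, undersides 0.55 m above the counter, axes at x = 0.12, y = 0.22 and at x = 0.12, y = -0.46 m.
- lemon: Lemon, 78 (its x) x 55 (its y) x 56 mm, 0.11 kg; origin at its underside as it first lies.
- lemon_center (a point): Centre of the lemon (28 mm above the origin).
- lime_a: Lime, 53 (its x) x 46 (its y) x 48 mm, 0.05 kg; origin at its underside as it first lies.
- lime_a_center (a point): Centre of that lime (24 mm above the origin).
- lime_b: The other lime, the same: 53 (its x) x 46 (its y) x 48 mm.
- lime_b_center (a point): Centre of the other lime (24 mm above the origin).
- tumbler: Empty glass tumbler, 79 mm across, 90 high, loose, standing under the juice spout; to be left alone.
- spare_glass: Another empty glass, 84 mm across, 92 high, loose, left of the juicer; to be left alone.
- mug: Grey mug, 84 mm across with a handle, 91 high, loose, at the near left; to be left alone.
Not all that is in view belongs to the job. Leave any turquoise look-alike of the lime_a alone.

How it is judged:
By the outcome, as a careful person would: the job done as asked, in the order asked, and still so for the second after the job is handed in, while the arm keeps its last pose, push and grip.
It also fails if it takes over 72 s, if anything falls off the work surface, if the arm or the gripper's body presses on something with over 40 N, if the wrist force passes 120 N, or if a joint passes its speed limit or range.

## Working session

There is one attempt and no reset: what is moved stays moved. The work goes in short steps, Python scripts to look and compute and a tool call to move; the robot and the scene stay as the last step left them, time stands still between calls to the robot, and variables do not carry over. Pictures are saved under pics/ and viewed, at most 11 in all, crops included, and the job is handed in when it is done.

Besides the shell and the picture viewer there is one more tool, called after ">>>" as name([rows], argument=value, ...), one row to a line, values as JSON. move_arm: Moves the arm, as the interface text tells. Its arguments: {"type":"object","properties":{"plan":{"type":"array","items":{"type":"object","properties":{"delta_pos":{"type":"array","items":{"type":"number"}},"turn":{"type":"array","items":{"type":"number"}},"fingers":{"type":"number"}}}},"force":{"type":"number"}},"required":["plan"]}

```bash
mkdir -p pics
cat > h.py <<'E'
import numpy as np, cv2
from workcell import get_obs, camera, hand_in, tip_reach
from scipy.spatial.transform import Rotation as Rn
def save(n,im): cv2.imwrite('pics/'+n,cv2.cvtColor(im,cv2.COLOR_RGB2BGR))
def pts(c):
    v,u=np.mgrid[0:420,0:560]; z=c['range_z']
    P=np.stack([(u-c['cx'])/c['fx']*z,(v-c['cy'])/c['fy']*z,z],-1)
    return (P-c['t'])@c['R']   # R^T (P-t)
def ray(c,u,v,h):
    d=np.array([(u-c['cx'])/c['fx'],(v-c['cy'])/c['fy'],1])@c['R']; o=-c['t']@c['R']
    return o+d*(h-o[2])/d[2]
E
python3 - <<'E'
from h import *
s=get_obs(); print(s, tip_reach)
for n in('top','scene'):
    c=camera(n); save(n+'0.png',c['color']); np.savez(n+'0.npz',**c)
    print(n,-c['t']@c['R'],c['fx'])
E
```

```text
{'clock': 0.0, 'joint_pos': array([ 0.71641646,  0.33291169, -0.06471447,  1.4609438 ,  0.02160305,
        1.34987185, -0.08849074]), 'joint_velocities': array([ 6.50633043e-05,  3.51617445e-04, -1.83805476e-04,  1.11914424e-03,
        1.42745425e-03, -2.49444643e-04, -1.40904200e-03]), 'tau': array([-5.11094677e-04, -6.25420547e+01,  4.89314098e-02, -3.91600549e+01,
        1.62491522e-02,  9.96214250e-03,  5.01156057e-05]), 'position': array([ 0.46169865, -0.42073537,  0.24148989]), 'ee_rot': array([ 9.14747888e-01,  4.04024483e-01, -3.19277432e-04, -6.44757684e-04]), 'ft_force': array([-0.94343178, -0.47126059,  0.15050067]), 'torque': array([ 0.10862324, -0.02258766, -0.00459589]), 'grasp_force': 0.0, 'grip_width': 1.0003413035901605} 0.011
top [ 0.45061588 -0.06955214  1.08460764] 394.2044959123846
scene [0.74798379 0.70207923 0.95039506] 507.50750416316833
```

View pics/top0.png

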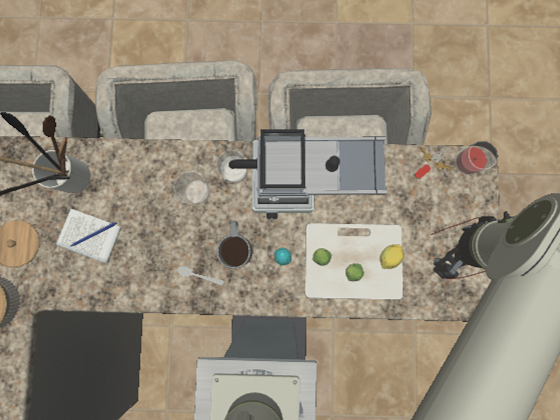

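View pics/scene0.png

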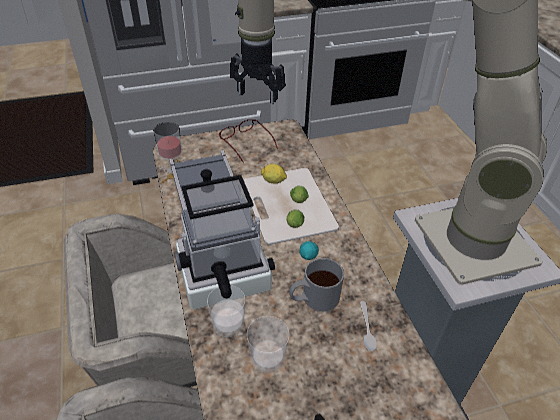

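The top view shows the lemon at (391,257) and the green limes at (321,257) and (354,272) on the board. The turquoise ball at (283,256) lies off the board and is the look-alike. The hopper rim is around (283,158), and the gate grip at (332,163) pulls out towards the right of the image.

Run:
```python
from h import *
c=dict(np.load('top0.npz')); im=c['color']; P=pts(c)
hsv=cv2.cvtColor(im,cv2.COLOR_RGB2HSV)
for n,lo,hi in(('yel',(20,120,90),(33,255,255)),('green',(34,90,30),(70,255,255)),('turq',(80,90,60),(100,255,255))):
    m=cv2.inRange(hsv,lo,hi)
    k,_,st,ce=cv2.connectedComponentsWithStats(m)
    for i in range(1,k):
        if st[i,4]>80:
            cn=max(cv2.findContours((cv2.morphologyEx((k*0+(_==i)).astype('uint8'),cv2.MORPH_CLOSE,np.ones((5,5))) ),0,1)[0],key=cv2.contourArea)
            h=.039 if n=='yel' else .035
            W=np.array([ray(c,*p[0],h)[:2] for p in cn],dtype=np.float32)
            e=cv2.fitEllipse(W); print(n,ce[i].round(1),st[i,4],'ellipse',np.round(e[0],4),np.round(e[1],4),round(e[2],1),'maxz',P[...,2][_==i].max().round(3))
# rim: dark pixels with z near .262
z=P[...,2]
m=(z>.25)&(z<.275)&(im.max(-1)<80); m[:, :240]=0; m[:,400:]=0;m[230:]=0
X=P[m][:,:2].astype(np.float32); r=cv2.minAreaRect(X); print('rim',m.sum(),r, P[m][:,2].mean())
m=(z>.215)&(z<.245)&(im.max(-1)<70); m[:,:310]=0;m[:,360:]=0;m[230:]=0
print('cap',m.sum(),P[m].mean(0) if m.any() else 0, (P[m].max(0)+P[m].min(0))/2)
cr=cv2.resize(im[125:310,240:420],None,fx=3.2,fy=3.2,interpolation=cv2.INTER_CUBIC); save('crop0.png',cr)
```

```text
yel [392.6 256.6] 353 ellipse [ 0.4341 -0.3523] [0.0432 0.0687] 55.6 maxz 1.085
green [321.6 256.4] 210 ellipse [ 0.4295 -0.1668] [0.039  0.0432] 4.4 maxz 0.062
green [354.2 272.3] 219 ellipse [ 0.3904 -0.2527] [0.0393 0.0438] 36.6 maxz 0.061
turq [282.4 256.2] 217 ellipse [ 0.4277 -0.0633] [0.0397 0.0436] 133.3 maxz 0.051
rim 632 ((0.6402341723442078, -0.058683913201093674), (0.12604959309101105, 0.09392385929822922), 1.230704426765442) 0.26086795901423976
cap 90 [ 0.64157584 -0.17098377  0.23204042] [ 0.64279133 -0.17077599  0.23055692]
```

View pics/crop0.png

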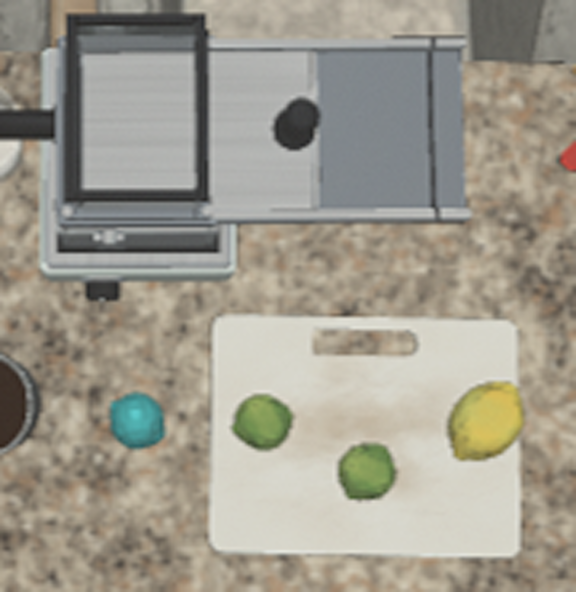

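Crop confirmed: green limes at crop (262,420) and (366,471) and the lemon at (486,420) are on the board. The turquoise ball at (137,420) is off it and stays. Next I refine the centres and axes by height mask.

```bash
cat >> h.py <<'E'
def fruit(c):
    P=pts(c); hsv=cv2.cvtColor(c['color'],cv2.COLOR_RGB2HSV)
    m=cv2.inRange(hsv,(18,85,40),(72,255,255)); P=np.where((c['range_z']>0)[...,None],P,0)
    m[(abs(P[...,0]-.42)>.13)|(abs(P[...,1]+.25)>.16)]=0
    m=cv2.morphologyEx(m,cv2.MORPH_OPEN,np.ones((3,3)))
    k,l,st,ce=cv2.connectedComponentsWithStats(m)
    for i in range(1,k):
        if st[i,4]<100: continue
        cn=max(cv2.findContours((l==i).astype('uint8'),0,1)[0],key=cv2.contourArea)
        zt=P[l==i][:,2].max(); h=.039 if zt>.0635 else .035
        W=np.array([ray(c,*p[0],h)[:2] for p in cn],dtype=np.float32); e=cv2.fitEllipse(W)
        print(ce[i].round(1),st[i,4],'c',np.round(e[0],4),'axes',np.round(e[1],4),'short at',round(e[2],1),'top',zt.round(4))
def go(x,y,z,yaw):
    """delta in tool axes to world TCP, tool down, tool-y heading yaw deg"""
    s=get_obs(); R=Rn.from_quat(s['ee_rot']); a=np.radians(yaw)
    yy=np.array([np.cos(a),np.sin(a),0]); zz=np.array([0,0,-1.]); T=Rn.from_matrix(np.stack([np.cross(yy,zz),yy,zz],1))
    print('d',R.inv().apply(np.array([x,y,z])-s['position']).round(4),'turn',(R.inv()*T).as_rotvec().round(3))
def st():
    s=get_obs(); y=Rn.from_quat(s['ee_rot']).as_matrix()[:,1]
    print(s['clock'],s['position'].round(4),'yaw',np.degrees(np.arctan2(y[1],y[0])).round(1),'q',s['joint_pos'].round(2),'w',s['grip_width'],s['grasp_force'],s['ft_force'].round(1))
E
python3 - <<'E'
from h import *
fruit(dict(np.load('top0.npz'))); st()
for yw in(55.6,-124.4): go(.434,-.352,.12,yw)
E
```

```text
[391.7 256.2] 423 c [ 0.4349 -0.3503] axes [0.0502 0.0685] short at 46.2 top 0.0685
[321.7 256.5] 213 c [ 0.4295 -0.1671] axes [0.0397 0.0427] short at 0.2 top 0.0624
[354.2 272.1] 228 c [ 0.3908 -0.2527] axes [0.0405 0.0443] short at 44.3 top 0.0609
0.1 [ 0.4618 -0.4207  0.2416] yaw -42.3 q [ 0.72  0.33 -0.06  1.46  0.02  1.35 -0.09] w 1.001085260151526 0.0 [-0.   1.   0.7]
d [ 0.0321 -0.0667  0.1217] turn [-1.000e-03 -1.000e-03 -1.709e+00]
d [ 0.0321 -0.0667  0.1217] turn [-1.000e-03  1.000e-03  1.432e+00]
```

Units first: shifts go in shares of 0.5 m and turns go in shares of 180 degrees. So 0.122 m is 0.244, -0.067 m is -0.134, 1.57 rad is 0.4997.

>>> move_arm([
  {"delta_pos": [0.066, -0.134, 0.244], "turn": [0, 0, 0.0605], "fingers": 0},
  {"delta_pos": [0.066, -0.134, 0.244], "turn": [0, 0, 0.1178], "fingers": 0},
  {"delta_pos": [0.066, -0.134, 0.244], "turn": [0, 0, 0.1751], "fingers": 0},
  {"delta_pos": [0.066, -0.134, 0.244], "turn": [0, 0, 0.2324], "fingers": 0},
  {"delta_pos": [0.066, -0.134, 0.244], "turn": [0, 0, 0.2897], "fingers": 0},
  {"delta_pos": [0.066, -0.134, 0.244], "turn": [0, 0, 0.347], "fingers": 0},
  {"delta_pos": [0.066, -0.134, 0.244], "turn": [0, 0, 0.4043], "fingers": 0},
  {"delta_pos": [0.066, -0.134, 0.244], "turn": [0, 0, 0.4615], "fingers": 0},
  {"delta_pos": [0.066, -0.134, 0.244], "turn": [0, 0, 0.4997], "fingers": 0},
  {"delta_pos": [0.066, -0.134, 0.244], "turn": [0, 0, 0.4997], "fingers": 0},
  {"delta_pos": [0.066, -0.134, 0.244], "turn": [0, 0, 0.4997], "fingers": 0},
], force=30)

```text
clock: 1.48
position: [0.4346, -0.3513, 0.1202]
ee_rot: [0.933, -0.359, -0.0, -0.0]
ft_force: [-0.2, 0.1, 0.4]
grip_width: 1.002
grasp_force: 0.0
```

Run:
```python
from h import *
st(); go(.4345,-.351,.031,-132)
s=get_obs(); c=camera('wrist'); save('w1.png',c['color'])
T=c['tool_from_camera'];R=Rn.from_quat(s['ee_rot']).as_matrix()
Rw=R@T[:3,:3]; o=R@T[:3,3]+s['position']; c['R']=Rw.T; c['t']=-Rw.T@o
fruit(c)
```

```text
1.475 [ 0.4346 -0.3513  0.1202] yaw -132.1 q [ 0.5   0.29  0.11  1.79 -0.04  1.07 -1.68] w 1.0024180820900732 0.0 [-0.2  0.1  0.4]
d [-0.0003 -0.0002  0.0892] turn [ 0.     0.    -0.002]
[279.9 218.9] 7758 c [ 0.4346 -0.3485] axes [0.0547 0.0747] short at 49.7 top 0.0689
[220.2 347.5] 3318 c [ 0.3898 -0.2491] axes [0.0448 0.0585] short at 39.0 top 0.0608
```

View pics/w1.png

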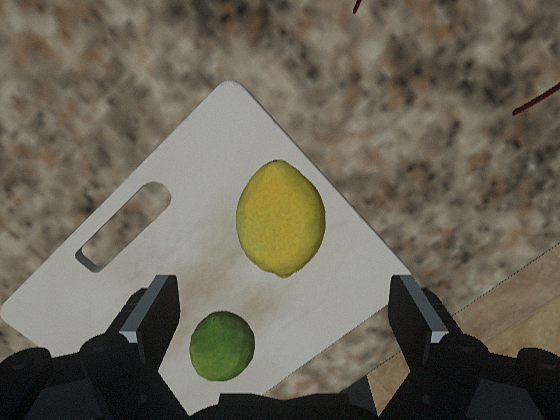

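The wrist view shows the lemon at (280,219), aligned with the jaws and centred between them; one lime is at (220,347). I descend, close on the lemon and lift.

To row units: 0.088 m is 0.176, -0.001 m is -0.002.

>>> move_arm([
  {"delta_pos": [-0.002, -0.002, 0.11], "turn": [0, 0, 0], "fingers": 0},
  {"delta_pos": [-0.002, -0.002, 0.176], "turn": [0, 0, 0], "fingers": 0},
  {"delta_pos": [-0.002, -0.002, 0.176], "turn": [0, 0, 0], "fingers": 0},
  {"delta_pos": [-0.002, -0.002, 0.176], "turn": [0, 0, 0], "fingers": 1},
  {"delta_pos": [-0.002, -0.002, 0.176], "turn": [0, 0, 0], "fingers": 1},
  {"delta_pos": [-0.002, -0.002, 0.176], "turn": [0, 0, 0], "fingers": 1},
  {"delta_pos": [-0.002, -0.002, 0.176], "turn": [0, 0, 0], "fingers": 1},
  {"delta_pos": [-0.002, -0.002, 0.176], "turn": [0, 0, 0], "fingers": 1},
  {"delta_pos": [-0.002, -0.002, 0.176], "turn": [0, 0, 0], "fingers": 1},
], force=30)

```text
clock: 2.65
position: [0.4359, -0.3508, 0.0345]
ee_rot: [0.933, -0.361, 0.002, 0.0]
ft_force: [-0.8, 1.0, 6.4]
grip_width: 0.622
grasp_force: 30.2
```

Run:
```python
from h import *
st(); go(.4345,-.35,.36,-132); go(.64,-.06,.36,-149); go(.64,-.06,.225,-149)
```

```text
2.65 [ 0.4359 -0.3508  0.0345] yaw -132.3 q [ 0.51  0.4   0.1   1.85 -0.05  0.89 -1.67] w 0.6223017709650271 30.21411281079054 [-0.8  1.   6.4]
d [-4.000e-04  1.000e-04 -3.255e-01] turn [-0.001 -0.003 -0.005]
d [-0.0435 -0.3527 -0.3254] turn [-0.001 -0.003  0.292]
d [-0.0439 -0.3526 -0.1904] turn [-0.001 -0.003  0.292]
```

To row units: -0.358 m is -0.716, -0.33 m is -0.66, 0.29 rad is 0.0923.

>>> move_arm([
  {"delta_pos": [0, 0, -0.1], "turn": [0, 0, 0], "fingers": 1},
  {"delta_pos": [0, 0, -0.22], "turn": [0, 0, 0], "fingers": 1},
  {"delta_pos": [0, 0, -0.34], "turn": [0, 0, 0], "fingers": 1},
  {"delta_pos": [0, 0, -0.46], "turn": [0, 0, 0], "fingers": 1},
  {"delta_pos": [-0.01, -0.08, -0.56], "turn": [0, 0, 0.0159], "fingers": 1},
  {"delta_pos": [-0.024, -0.2, -0.6], "turn": [0, 0, 0.0318], "fingers": 1},
  {"delta_pos": [-0.04, -0.32, -0.6], "turn": [0, 0, 0.0477], "fingers": 1},
  {"delta_pos": [-0.052, -0.44, -0.6], "turn": [0, 0, 0.0637], "fingers": 1},
  {"delta_pos": [-0.066, -0.56, -0.6], "turn": [0, 0, 0.0796], "fingers": 1},
  {"delta_pos": [-0.076, -0.66, -0.6], "turn": [0, 0, 0.0923], "fingers": 1},
  {"delta_pos": [-0.08, -0.716, -0.6], "turn": [0, 0, 0.0923], "fingers": 1},
  {"delta_pos": [-0.08, -0.716, -0.6], "turn": [0, 0, 0.0923], "fingers": 1},
])

```text
clock: 4.15
position: [0.6466, -0.0555, 0.3327]
ee_rot: [0.872, -0.49, 0.0, -0.0]
ft_force: [0.6, -0.4, -0.1]
grip_width: 0.621
grasp_force: 32.1
```

Run:
```python
from h import *
st(); go(.647,-.059,.24,-149)
c=camera('top'); save('t2.png',cv2.resize(c['color'][100:310,200:440],None,fx=2.5,fy=2.5))
```

```text
4.15 [ 0.6466 -0.0555  0.3327] yaw -148.7 q [ 0.04  0.36 -0.03  1.24  0.01  1.54 -2.59] w 0.6211758748757097 32.140251877717674 [ 0.6 -0.4 -0.1]
d [0.0032 0.0016 0.0927] turn [-0.001  0.     0.006]
```

View pics/t2.png

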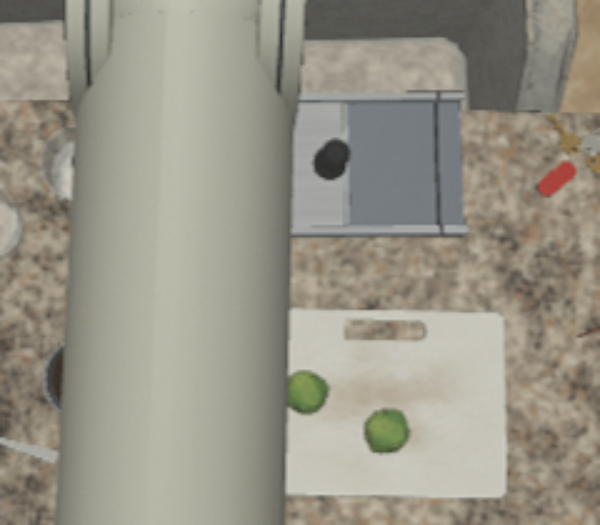

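The lemon is held over the hopper; the arm hides the hopper in this view. Both limes are still on the board at crop (307,391) and (387,430), and the gate is shut. I lower the lemon, keeping joint 7 off its limit, and release it with a partial opening.

To row units: 0.107 m is 0.214, 0.003 m is 0.006, -0.05 rad is -0.0159.

>>> move_arm([
  {"delta_pos": [0.006, 0.004, 0.06], "turn": [0, 0, -0.0159], "fingers": 1},
  {"delta_pos": [0.006, 0.004, 0.12], "turn": [0, 0, -0.0159], "fingers": 1},
  {"delta_pos": [0.006, 0.004, 0.18], "turn": [0, 0, -0.0159], "fingers": 1},
  {"delta_pos": [0.006, 0.004, 0.214], "turn": [0, 0, -0.0159], "fingers": 1},
  {"delta_pos": [0.006, 0.004, 0.214], "turn": [0, 0, -0.0159], "fingers": 1},
  {"delta_pos": [0.006, 0.004, 0.214], "turn": [0, 0, -0.0159], "fingers": 0.25},
  {"delta_pos": [0.006, 0.004, 0.214], "turn": [0, 0, -0.0159], "fingers": 0.25},
  {"delta_pos": [0.006, 0.004, 0.214], "turn": [0, 0, -0.0159], "fingers": 0.25},
  {"delta_pos": [0.006, 0.004, 0.214], "turn": [0, 0, -0.0159], "fingers": 0.25},
])

```text
clock: 5.32
position: [0.6458, -0.0619, 0.2255]
ee_rot: [0.883, -0.47, 0.0, -0.0]
ft_force: [0.2, -0.1, -0.3]
grip_width: 0.753
grasp_force: 0.0
```

Run:
```python
from h import *
st(); go(.647,-.059,.33,-149); go(.3908,-.2515,.33,-136)
```

```text
5.325 [ 0.6458 -0.0619  0.2255] yaw -146.0 q [ 0.06  0.39 -0.04  1.42  0.02  1.33 -2.53] w 0.753191023095564 0.0 [ 0.2 -0.1 -0.3]
d [-0.0018 -0.0026 -0.1045] turn [-0.    -0.     0.052]
d [ 0.0148  0.3174 -0.1046] turn [-0.    -0.    -0.175]
```

To row units: 0.318 m is 0.636, 0.12 m is 0.24, -0.175 rad is -0.0557.

>>> move_arm([
  {"delta_pos": [0, 0, -0.1], "turn": [0, 0, 0], "fingers": 0.25},
  {"delta_pos": [0, 0, -0.21], "turn": [0, 0, 0], "fingers": 0.2},
  {"delta_pos": [0.006, 0.12, -0.21], "turn": [0, 0, -0.0191], "fingers": 0},
  {"delta_pos": [0.012, 0.24, -0.21], "turn": [0, 0, -0.0382], "fingers": 0},
  {"delta_pos": [0.018, 0.36, -0.21], "turn": [0, 0, -0.0557], "fingers": 0},
  {"delta_pos": [0.024, 0.48, -0.16], "turn": [0, 0, -0.0557], "fingers": 0},
  {"delta_pos": [0.03, 0.6, -0.1], "turn": [0, 0, -0.0557], "fingers": 0},
  {"delta_pos": [0.03, 0.636, 0], "turn": [0, 0, -0.0557], "fingers": 0},
  {"delta_pos": [0.03, 0.636, 0.12], "turn": [0, 0, -0.0557], "fingers": 0},
  {"delta_pos": [0.03, 0.636, 0.2], "turn": [0, 0, -0.0557], "fingers": 0},
  {"delta_pos": [0.03, 0.636, 0.2], "turn": [0, 0, -0.0557], "fingers": 0},
  {"delta_pos": [0.03, 0.636, 0.2], "turn": [0, 0, -0.0557], "fingers": 0},
])

```text
clock: 6.82
position: [0.3914, -0.2524, 0.1271]
ee_rot: [0.92, -0.391, 0.001, 0.0]
ft_force: [0.2, -0.4, 1.4]
grip_width: 0.997
grasp_force: 0.0
```

```bash
cat >> h.py <<'E'
def wcam():
    s=get_obs(); c=camera('wrist'); T=c['tool_from_camera'];R=Rn.from_quat(s['ee_rot']).as_matrix()
    Rw=R@T[:3,:3]; o=R@T[:3,3]+s['position']; c['R']=Rw.T; c['t']=-Rw.T@o
    return c
E
python3 - <<'E'
from h import *
st(); fruit(wcam()); c=camera('top'); np.savez('t3.npz',**c); save('t3.png',cv2.resize(c['color'][110:310,220:440],None,fx=2.7,fy=2.7))
go(.39,-.251,.029,-136)
E
```

```text
6.825 [ 0.3914 -0.2524  0.1271] yaw -136.0 q [ 0.37  0.08  0.11  2.02 -0.01  1.04 -1.89] w 0.9968013914400797 0.0 [ 0.2 -0.4  1.4]
[283.6 212.7] 3993 c [ 0.391  -0.2522] axes [0.0448 0.0504] short at 45.0 top 0.0612
[150.9 258.3] 3097 c [ 0.4325 -0.1655] axes [0.0424 0.0516] short at 172.4 top 0.0608
d [-0.0026  0.0003  0.0984] turn [-0.001 -0.003 -0.   ]
```

View pics/t3.png

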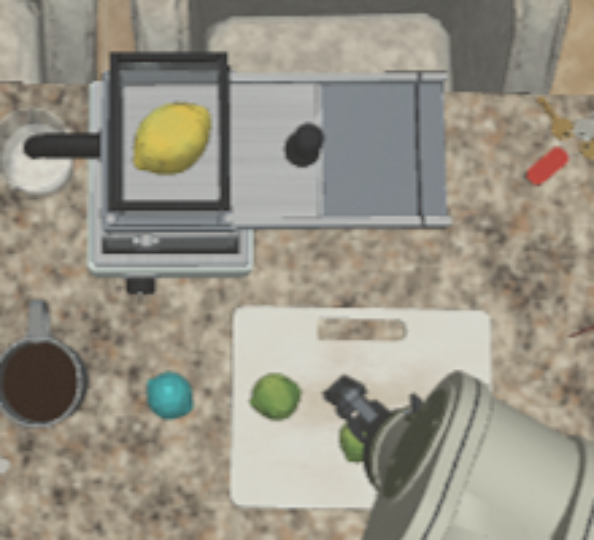

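The lemon (crop 172,138) lies flat in the hopper on the shut gate. The gripper is right above the first lime.

To row units: 0.096 m is 0.192, 0.055 m is 0.11.

>>> move_arm([
  {"delta_pos": [0, 0, 0.11], "turn": [0, 0, 0], "fingers": 0},
  {"delta_pos": [0, 0, 0.192], "turn": [0, 0, 0], "fingers": 0},
  {"delta_pos": [0, 0, 0.192], "turn": [0, 0, 0], "fingers": 0},
  {"delta_pos": [0, 0, 0.192], "turn": [0, 0, 0], "fingers": 1},
  {"delta_pos": [0, 0, 0.192], "turn": [0, 0, 0], "fingers": 1},
  {"delta_pos": [0, 0, 0.192], "turn": [0, 0, 0], "fingers": 1},
  {"delta_pos": [0, 0, 0.192], "turn": [0, 0, 0], "fingers": 1},
  {"delta_pos": [0, 0, 0.192], "turn": [0, 0, 0], "fingers": 1},
  {"delta_pos": [0, 0, 0.192], "turn": [0, 0, 0], "fingers": 1},
  {"delta_pos": [0, 0, 0.1], "turn": [0, 0, 0], "fingers": 1},
  {"delta_pos": [0, 0, 0], "turn": [0, 0, 0], "fingers": 1},
  {"delta_pos": [0, 0, 0], "turn": [0, 0, 0], "fingers": 1},
])

```text
clock: 8.43
position: [0.3928, -0.2533, 0.1299]
ee_rot: [0.92, -0.391, 0.004, 0.0]
ft_force: [0.7, 0.3, -0.4]
grip_width: 0.513
grasp_force: 30.9
```

Run:
```python
from h import *
st(); go(.612,-.042,.325,-136); go(.612,-.042,.28,-136)
```

```text
8.425 [ 0.3928 -0.2533  0.1299] yaw -136.0 q [ 0.36  0.08  0.12  2.01 -0.01  1.04 -1.89] w 0.513091671110165 30.900323972855404 [ 0.7  0.3 -0.4]
d [ 0.0017 -0.305  -0.1942] turn [-0.003 -0.008 -0.001]
d [ 0.0013 -0.3049 -0.1492] turn [-0.003 -0.008 -0.001]
```

>>> move_arm([
  {"delta_pos": [0, 0, -0.12], "turn": [0, 0, 0], "fingers": 1},
  {"delta_pos": [0, 0, -0.24], "turn": [0, 0, 0], "fingers": 1},
  {"delta_pos": [0, -0.06, -0.34], "turn": [0, 0, 0], "fingers": 1},
  {"delta_pos": [0, -0.18, -0.38], "turn": [0, 0, 0], "fingers": 1},
  {"delta_pos": [0, -0.3, -0.388], "turn": [0, 0, 0], "fingers": 1},
  {"delta_pos": [0.002, -0.42, -0.388], "turn": [0, 0, 0], "fingers": 1},
  {"delta_pos": [0.002, -0.52, -0.388], "turn": [0, 0, 0], "fingers": 1},
  {"delta_pos": [0.002, -0.61, -0.388], "turn": [0, 0, 0], "fingers": 1},
  {"delta_pos": [0.002, -0.61, -0.388], "turn": [0, 0, 0], "fingers": 1},
  {"delta_pos": [0.002, -0.61, -0.388], "turn": [0, 0, 0], "fingers": 1},
])

```text
clock: 9.68
position: [0.6103, -0.0414, 0.3189]
ee_rot: [0.92, -0.391, -0.0, 0.0]
ft_force: [0.3, -0.6, -0.8]
grip_width: 0.512
grasp_force: 31.1
```

Run:
```python
from h import *
st(); go(.612,-.042,.28,-136)
```

```text
9.675 [ 0.6103 -0.0414  0.3189] yaw -136.0 q [ 0.07  0.28 -0.1   1.37  0.03  1.49 -2.4 ] w 0.5116835772661358 31.088896999171993 [ 0.3 -0.6 -0.8]
d [ 0.0016 -0.0009  0.0389] turn [ 0.001  0.    -0.001]
```

To row units: 0.039 m is 0.078, 0.001 m is 0.002.

>>> move_arm([
  {"delta_pos": [0.002, 0, 0.04], "turn": [0, 0, 0], "fingers": 1},
  {"delta_pos": [0.002, 0, 0.078], "turn": [0, 0, 0], "fingers": 1},
  {"delta_pos": [0.002, 0, 0.078], "turn": [0, 0, 0], "fingers": 1},
  {"delta_pos": [0.002, 0, 0.078], "turn": [0, 0, 0], "fingers": 0.2},
  {"delta_pos": [0.002, 0, 0.078], "turn": [0, 0, 0], "fingers": 0.2},
  {"delta_pos": [0.002, 0, 0.078], "turn": [0, 0, 0], "fingers": 0.2},
  {"delta_pos": [0.002, 0, 0.078], "turn": [0, 0, 0], "fingers": 0.2},
  {"delta_pos": [0.002, 0, 0], "turn": [0, 0, 0], "fingers": 0.2},
  {"delta_pos": [0.002, 0, 0], "turn": [0, 0, 0], "fingers": 0.2},
])

```text
clock: 10.8
position: [0.6124, -0.0415, 0.3226]
ee_rot: [0.92, -0.391, 0.002, -0.001]
ft_force: [0.2, 0.3, -0.5]
grip_width: 0.798
grasp_force: 0.0
```

Run:
```python
from h import *
st(); go(.4305,-.1665,.12,-180);go(.4305,-.1665,.12,-170)
```

```text
10.8 [ 0.6124 -0.0415  0.3226] yaw -136.0 q [ 0.07  0.28 -0.1   1.36  0.03  1.5  -2.4 ] w 0.7979102099563092 0.0 [ 0.2  0.3 -0.5]
d [-0.0371  0.2184  0.2016] turn [-0.005 -0.002  0.768]
d [-0.0371  0.2184  0.2016] turn [-0.005 -0.003  0.593]
```

To row units: 0.218 m is 0.436, 0.2 m is 0.4, 0.35 rad is 0.1114.

>>> move_arm([
  {"delta_pos": [-0.02, 0.12, 0], "turn": [0, 0, 0], "fingers": 0},
  {"delta_pos": [-0.04, 0.24, 0], "turn": [0, 0, 0], "fingers": 0},
  {"delta_pos": [-0.06, 0.36, 0.06], "turn": [0, 0, 0], "fingers": 0},
  {"delta_pos": [-0.074, 0.436, 0.16], "turn": [0, 0, 0.0318], "fingers": 0},
  {"delta_pos": [-0.074, 0.436, 0.26], "turn": [0, 0, 0.0637], "fingers": 0},
  {"delta_pos": [-0.074, 0.436, 0.36], "turn": [0, 0, 0.0955], "fingers": 0},
  {"delta_pos": [-0.074, 0.436, 0.4], "turn": [0, 0, 0.1114], "fingers": 0},
  {"delta_pos": [-0.074, 0.436, 0.4], "turn": [0, 0, 0.1114], "fingers": 0},
  {"delta_pos": [-0.074, 0.436, 0.4], "turn": [0, 0, 0.1114], "fingers": 0},
])

```text
clock: 11.92
position: [0.4293, -0.1665, 0.1203]
ee_rot: [0.839, -0.545, 0.001, -0.0]
ft_force: [-0.1, -0.1, 0.8]
grip_width: 1.0
grasp_force: 0.0
```

Run:
```python
from h import *
st(); fruit(wcam()); c=camera('top'); np.savez('t4.npz',**c); save('t4.png',cv2.resize(c['color'][110:310,220:440],None,fx=2.7,fy=2.7))
go(.4315,-.166,.029,-156)
```

```text
11.925 [ 0.4293 -0.1665  0.1203] yaw -156.0 q [ 0.27  0.08  0.    2.03 -0.    1.03 -2.45] w 0.9995788176987968 0.0 [-0.1 -0.1  0.8]
[282.5 215.9] 4238 c [ 0.4298 -0.1661] axes [0.0453 0.0503] short at 12.1 top 0.061
d [ 0.0001 -0.0019  0.0915] turn [-0.002 -0.001 -0.   ]
```

View pics/t4.png

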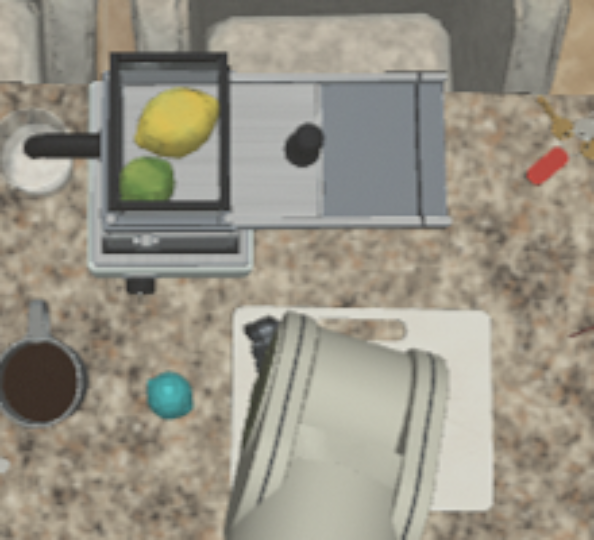

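The lemon is now in the far part of the hopper (crop 177,122) and the first lime in the near-left corner (147,180), leaving the near-right corner free for the second. The gripper is centred over the last lime.

To row units: 0.09 m is 0.18, 0.055 m is 0.11, -0.2 rad is -0.0637.

>>> move_arm([
  {"delta_pos": [0, 0, 0.11], "turn": [0, 0, 0], "fingers": 0},
  {"delta_pos": [0, 0, 0.18], "turn": [0, 0, 0], "fingers": 0},
  {"delta_pos": [0, 0, 0.18], "turn": [0, 0, 0], "fingers": 0},
  {"delta_pos": [0, 0, 0.18], "turn": [0, 0, 0], "fingers": 1},
  {"delta_pos": [0, 0, 0.18], "turn": [0, 0, 0], "fingers": 1},
  {"delta_pos": [0, 0, 0.18], "turn": [0, 0, 0], "fingers": 1},
  {"delta_pos": [0, 0, 0.18], "turn": [0, 0, 0], "fingers": 1},
  {"delta_pos": [0, 0, 0.18], "turn": [0, 0, 0], "fingers": 1},
  {"delta_pos": [0, 0, 0.18], "turn": [0, 0, 0], "fingers": 1},
  {"delta_pos": [0, 0, 0.08], "turn": [0, 0, 0], "fingers": 1},
  {"delta_pos": [0, 0, -0.04], "turn": [0, 0, -0.0318], "fingers": 1},
  {"delta_pos": [0, 0, -0.04], "turn": [0, 0, -0.0637], "fingers": 1},
])

```text
clock: 13.52
position: [0.4316, -0.1673, 0.1448]
ee_rot: [0.889, -0.457, 0.005, -0.001]
ft_force: [-0.9, 0.5, -1.8]
grip_width: 0.512
grasp_force: 31.1
```

Run:
```python
from h import *
st(); go(.613,-.077,.325,-136)
```

```text
13.525 [ 0.4316 -0.1673  0.1448] yaw -144.4 q [ 0.28  0.05 -0.01  2.    0.    1.07 -2.25] w 0.5121082297328445 31.065129758790135 [-0.9  0.5 -1.8]
d [ 0.0334 -0.2011 -0.1788] turn [-0.005 -0.008 -0.147]
```

To row units: -0.201 m is -0.402, -0.179 m is -0.358, -0.15 rad is -0.0477.

>>> move_arm([
  {"delta_pos": [0, 0, -0.12], "turn": [0, 0, 0], "fingers": 1},
  {"delta_pos": [0, 0, -0.24], "turn": [0, 0, -0.0318], "fingers": 1},
  {"delta_pos": [0.008, -0.06, -0.34], "turn": [0, 0, -0.0477], "fingers": 1},
  {"delta_pos": [0.028, -0.17, -0.358], "turn": [0, 0, -0.0477], "fingers": 1},
  {"delta_pos": [0.046, -0.28, -0.358], "turn": [0, 0, -0.0477], "fingers": 1},
  {"delta_pos": [0.066, -0.402, -0.358], "turn": [0, 0, -0.0477], "fingers": 1},
  {"delta_pos": [0.066, -0.402, -0.358], "turn": [0, 0, -0.0477], "fingers": 1},
  {"delta_pos": [0.066, -0.402, -0.358], "turn": [0, 0, -0.0477], "fingers": 1},
  {"delta_pos": [0.066, -0.402, -0.358], "turn": [0, 0, -0.0477], "fingers": 1},
])

```text
clock: 14.65
position: [0.611, -0.078, 0.3195]
ee_rot: [0.92, -0.392, 0.001, 0.0]
ft_force: [0.1, -0.1, -0.7]
grip_width: 0.51
grasp_force: 31.2
```

Run:
```python
from h import *
st(); go(.613,-.077,.28,-136)
```

```text
14.65 [ 0.611  -0.078   0.3195] yaw -136.1 q [ 0.12  0.29 -0.09  1.36  0.03  1.5  -2.34] w 0.5096875527217258 31.169325787341222 [ 0.1 -0.1 -0.7]
d [ 0.0006 -0.0021  0.0395] turn [-0.001 -0.002 -0.002]
```

To row units: 0.039 m is 0.078, -0.03 m is -0.06.

>>> move_arm([
  {"delta_pos": [0.002, -0.004, 0.04], "turn": [0, 0, 0], "fingers": 1},
  {"delta_pos": [0.002, -0.004, 0.078], "turn": [0, 0, 0], "fingers": 1},
  {"delta_pos": [0.002, -0.004, 0.078], "turn": [0, 0, 0], "fingers": 1},
  {"delta_pos": [0.002, -0.004, 0.078], "turn": [0, 0, 0], "fingers": 0.2},
  {"delta_pos": [0.002, -0.004, 0.078], "turn": [0, 0, 0], "fingers": 0.2},
  {"delta_pos": [0.002, -0.004, 0.078], "turn": [0, 0, 0], "fingers": 0.2},
  {"delta_pos": [0.002, -0.004, 0.078], "turn": [0, 0, 0], "fingers": 0.2},
  {"delta_pos": [0.002, -0.004, 0], "turn": [0, 0, 0], "fingers": 0.2},
  {"delta_pos": [0.002, -0.004, -0.06], "turn": [0, 0, 0], "fingers": 0.2},
])

```text
clock: 15.78
position: [0.6138, -0.0762, 0.3498]
ee_rot: [0.92, -0.391, 0.0, -0.0]
ft_force: [0.4, -0.3, 0.3]
grip_width: 0.802
grasp_force: 0.0
```

Run:
```python
from h import *
st(); go(.6425,-.172,.33,-89); go(.52,-.30,.33,-89)
```

```text
15.775 [ 0.6138 -0.0762  0.3498] yaw -136.0 q [ 0.12  0.29 -0.09  1.29  0.03  1.56 -2.34] w 0.8023952623314056 0.0 [ 0.4 -0.3  0.3]
d [0.0889 0.0459 0.0198] turn [-0.    -0.001 -0.821]
d [0.0959 0.2229 0.0197] turn [-0.    -0.001 -0.821]
```

To row units: 0.223 m is 0.446, 0.165 m is 0.33, -0.82 rad is -0.261.

>>> move_arm([
  {"delta_pos": [0.05, 0.11, 0.02], "turn": [0, 0, -0.0573], "fingers": 0.4},
  {"delta_pos": [0.1, 0.22, 0.04], "turn": [0, 0, -0.1146], "fingers": 0.4},
  {"delta_pos": [0.15, 0.33, 0.04], "turn": [0, 0, -0.1719], "fingers": 0.4},
  {"delta_pos": [0.192, 0.446, 0.04], "turn": [0, 0, -0.2228], "fingers": 0.4},
  {"delta_pos": [0.192, 0.446, 0.04], "turn": [0, 0, -0.261], "fingers": 0.4},
  {"delta_pos": [0.192, 0.446, 0.04], "turn": [0, 0, -0.261], "fingers": 0.4},
  {"delta_pos": [0.192, 0.446, 0.04], "turn": [0, 0, -0.261], "fingers": 0.4},
])

```text
clock: 16.65
position: [0.5206, -0.299, 0.3284]
ee_rot: [1.0, 0.008, 0.0, -0.0]
ft_force: [0.4, 0.1, 0.4]
grip_width: 0.6
grasp_force: 0.0
```

```bash
cat >> h.py <<'E'
def gate(c):
    P=pts(c); z=P[...,2]; ok=c['range_z']>0; im=c['color']
    m=ok&(z>.224)&(z<.24)&(im.max(-1)<90)&(P[...,0]>.6)&(P[...,0]<.69)&(P[...,1]<-.12)&(P[...,1]>-.3)
    if m.sum()>20: print('cap',m.sum(),cv2.minEnclosingCircle(P[m][:,:2].astype(np.float32)),P[m].mean(0).round(4))
E
python3 - <<'E'
from h import *
st(); c=camera('top'); np.savez('t5.npz',**c); gate(c)
s=camera('scene'); np.savez('s5.npz',**s); gate(s)
a=cv2.resize(c['color'][120:230,230:400],(580,375)); b=cv2.resize(s['color'][130:310,140:290],(450,540))
o=np.zeros((540,580+220,3),np.uint8); o[:375,:580]=a; o[:264,580:]=cv2.resize(b,(220,264)); save('t5.png',o)
E
```

```text
16.65 [ 0.5206 -0.299   0.3284] yaw -89.1 q [ 0.48  0.25 -0.05  1.39  0.01  1.5  -1.12] w 0.6001953352938167 0.0 [0.4 0.1 0.4]
cap 96 ((0.6431257724761963, -0.17203551530838013), 0.012483767233788967) [ 0.6421 -0.1714  0.2318]
cap 81 ((0.6473832130432129, -0.17254793643951416), 0.013829585164785385) [ 0.6467 -0.1698  0.231 ]
```

View pics/t5.png

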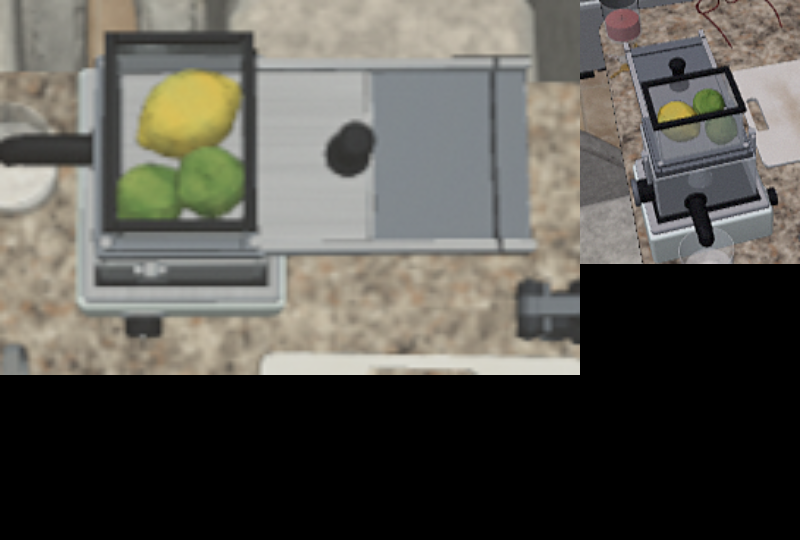

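All three fruits are in the hopper: the lemon at the far side, the limes at about (150,192) and (211,180). The gate is shut, with its grip at (350,148) and the index line near column 495. Next I move over the grip.

Run:
```python
from h import *
go(.6435,-.172,.32,-88.8);go(.6435,-.172,.202,-88.8)
```

```text
d [ 0.125  -0.1249  0.0084] turn [-0.    -0.    -0.004]
d [ 0.125  -0.1249  0.1264] turn [-0.    -0.    -0.004]
```

To row units: 0.126 m is 0.252, -0.125 m is -0.25.

>>> move_arm([
  {"delta_pos": [0.08, -0.08, 0.01], "turn": [0, 0, 0], "fingers": 0.4},
  {"delta_pos": [0.16, -0.16, 0.016], "turn": [0, 0, 0], "fingers": 0.4},
  {"delta_pos": [0.25, -0.25, 0.016], "turn": [0, 0, 0], "fingers": 0.4},
  {"delta_pos": [0.25, -0.25, 0.016], "turn": [0, 0, 0], "fingers": 0.4},
  {"delta_pos": [0.25, -0.25, 0.06], "turn": [0, 0, 0], "fingers": 0.4},
  {"delta_pos": [0.25, -0.25, 0.14], "turn": [0, 0, 0], "fingers": 0.4},
  {"delta_pos": [0.25, -0.25, 0.22], "turn": [0, 0, 0], "fingers": 0.4},
  {"delta_pos": [0.25, -0.25, 0.252], "turn": [0, 0, 0], "fingers": 0.4},
  {"delta_pos": [0.25, -0.25, 0.252], "turn": [0, 0, 0], "fingers": 0.4},
])

```text
clock: 17.88
position: [0.6426, -0.173, 0.2021]
ee_rot: [1.0, 0.008, -0.001, -0.0]
ft_force: [0.0, 0.4, 1.2]
grip_width: 0.602
grasp_force: 0.0
```

Run:
```python
from h import *
st()
```

```text
17.875 [ 0.6426 -0.173   0.2021] yaw -89.1 q [ 0.28  0.45 -0.13  1.39  0.06  1.31 -1.4 ] w 0.6022358155659345 0.0 [0.  0.4 1.2]
```

Close on the grip.

>>> move_arm([
  {"delta_pos": [0, 0, 0], "turn": [0, 0, 0], "fingers": 1},
  {"delta_pos": [0, 0, 0], "turn": [0, 0, 0], "fingers": 1},
  {"delta_pos": [0, 0, 0], "turn": [0, 0, 0], "fingers": 1},
  {"delta_pos": [0, 0, 0], "turn": [0, 0, 0], "fingers": 1},
  {"delta_pos": [0, 0, 0], "turn": [0, 0, 0], "fingers": 1},
  {"delta_pos": [0, 0, 0], "turn": [0, 0, 0], "fingers": 1},
  {"delta_pos": [0, 0, 0], "turn": [0, 0, 0], "fingers": 1},
  {"delta_pos": [0, 0, 0], "turn": [0, 0, 0], "fingers": 1},
], force=60)

```text
clock: 18.88
position: [0.6438, -0.1732, 0.2046]
ee_rot: [1.0, 0.008, 0.002, 0.0]
ft_force: [-0.7, 0.3, 6.0]
grip_width: 0.268
grasp_force: 58.3
```

Run:
```python
from h import *
st()
```

```text
18.875 [ 0.6438 -0.1732  0.2046] yaw -89.0 q [ 0.29  0.44 -0.13  1.39  0.06  1.31 -1.4 ] w 0.26766827422371287 58.25307245661179 [-0.7  0.3  6. ]
```

>>> move_arm([
  {"delta_pos": [0, 0.024, 0], "turn": [0, 0, 0], "fingers": 1},
  {"delta_pos": [0, 0.052, 0], "turn": [0, 0, 0], "fingers": 1},
  {"delta_pos": [0, 0.08, 0], "turn": [0, 0, 0], "fingers": 1},
  {"delta_pos": [0, 0.108, 0], "turn": [0, 0, 0], "fingers": 1},
  {"delta_pos": [0, 0.136, 0], "turn": [0, 0, 0], "fingers": 1},
  {"delta_pos": [0, 0.156, 0], "turn": [0, 0, 0], "fingers": 1},
  {"delta_pos": [0, 0.168, 0], "turn": [0, 0, 0], "fingers": 1},
  {"delta_pos": [0, 0.168, 0], "turn": [0, 0, 0], "fingers": 1},
  {"delta_pos": [0, 0.168, 0], "turn": [0, 0, 0], "fingers": 1},
  {"delta_pos": [0, 0.168, 0], "turn": [0, 0, 0], "fingers": 1},
])

```text
clock: 20.12
position: [0.646, -0.2542, 0.2045]
ee_rot: [1.0, 0.01, 0.002, -0.001]
ft_force: [-0.4, 7.8, 7.6]
grip_width: 0.266
grasp_force: 58.7
```

Run:
```python
from h import *
st(); c=camera('top'); np.savez('t6.npz',**c); w=wcam(); np.savez('w6.npz',**w); s=camera('scene'); np.savez('s6.npz',**s)
o=np.zeros((600,800,3),np.uint8); o[:330,:510]=cv2.resize(c['color'][120:230,230:400],(510,330)); o[330:600,:360]=cv2.resize(w['color'],(360,270)); o[:360,510:790]=cv2.resize(s['color'][130:310,150:290],(280,360)); save('t6.png',o)
```

```text
20.125 [ 0.646  -0.2542  0.2045] yaw -88.9 q [ 0.38  0.5  -0.1   1.3   0.04  1.33 -1.27] w 0.26569827409863156 58.736935985216405 [-0.4  7.8  7.6]
```

View pics/t6.png

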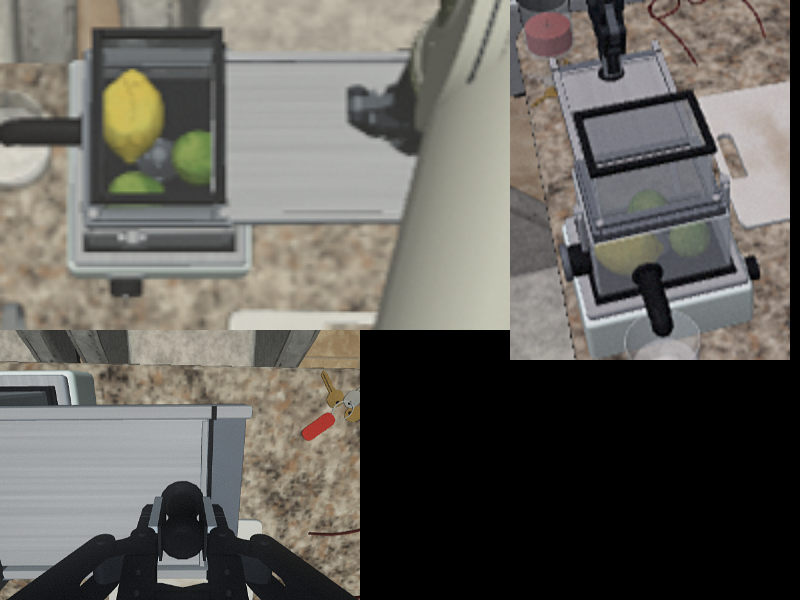

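All the fruit has dropped into the chamber: the top and scene crops show the lemon and both limes below the gate. In the wrist view (lower left) the plate edge, at column 203–207, stops just short of the dark line at column 211. I measure that gap.

```bash
cat >> h.py <<'E'
def gap(w,name=None):
    g=cv2.cvtColor(w['color'],cv2.COLOR_RGB2GRAY)
    for r in(145,165,185,205): print(r,g[r,306:346])
    x=[ray(w,u,165,.183) for u in(306,345)]; print('mm/px',np.linalg.norm(x[1]-x[0])/39*1000)
    if name: save(name,cv2.resize(w['color'][100:260,270:400],None,fx=4.5,fy=3.75))
E
python3 - <<'E'
from h import *
gap(dict(np.load('w6.npz')),'w6c.png')
E
```

```text
145 [174 173 175 169 172 171 175 180  61 167 157 160 162 159 158 172 162 142
 117  42  40  47  49  41  48  33  94 117 112 111 108 112 108 111 109 114
 117 110 108 112]
165 [175 179 175 176 177 178 180 150 119 154 163 162 159 165 163 165 157  76
  98  40  40  44  44  42  42  46 122 112 113 109 114 116 112 113 110 113
 110 113 110 113]
185 [170 166 168 167 173 169 183  76 161 154 162 163 163 161 168 164 134 122
  34  43  40  47  43  48  31 127 112 114 110 110 108 115 111 108 110 112
 108 111 109 112]
205 [169 169 170 167 169 172 173  73 157 159 162 161 163 161 164 178  78  63
  36  41  42  43  40  35  95 112 108 105 113 111 106 109 110 107 107 113
 109 109 111 109]
mm/px 0.4291070792271767
```

View pics/w6c.png

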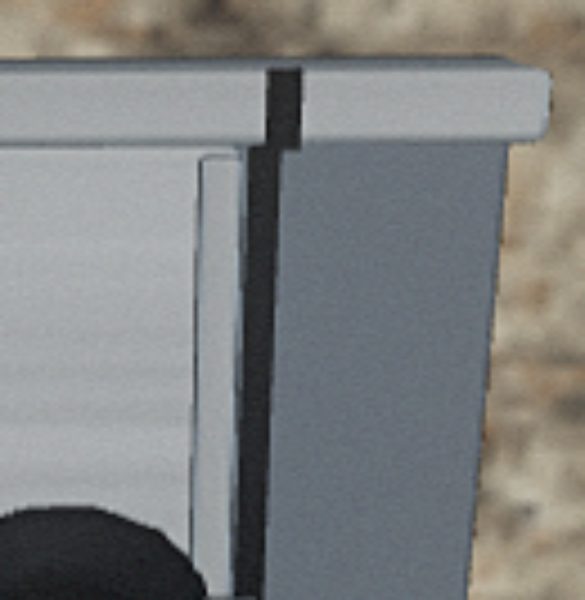

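Run:
```python
from h import *
w=dict(np.load('w6.npz')); d=np.array([.0215,-.9998]);o=np.array([.640,-.0587])
f=lambda u,v,z: round(float((ray(w,u,v,z)[:2]-o)@d*1000),2)
print('cheek',f(333.0,129,.188),'floor',[(z,f(328.3,145,z),f(327.9,165,z),f(326.5,205,z)) for z in(.1835,.178,.176)],'edge',f(323.3,145,.183),f(322.7,165,.183),f(321.5,205,.183))
P=pts(w); print('z floor',np.median(P[140:200,336:350,2]),'line',P[150:200,326:329,2].mean(),'plate',np.median(P[140:180,290:305,2]),'lip',np.median(P[140:180,316:320,2]),'cheek',np.median(P[121:134,340:350,2]))
go(.646,-.2572,.2045,-88.9)
```

```text
cheek 215.46 floor [(0.1835, 214.34, 214.48, 214.5), (0.178, 215.0, 215.14, 215.17), (0.176, 215.24, 215.38, 215.41)] edge 212.29 212.31 212.34
z floor 0.17651807979524894 line 0.1775437233990909 plate 0.1844834460465553 lip 0.18694259851330902 cheek 0.18946107205106072
d [-0.     0.003  0.   ] turn [-0.002 -0.004  0.   ]
```

Edge at 212.3 mm and line at about 215.3 mm: 3 mm short, which agrees with the TCP travel of 81 mm against 84.

To row units: 0.003 m is 0.006, 0.0015 m is 0.003.

>>> move_arm([
  {"delta_pos": [0, 0.003, 0], "turn": [0, 0, 0], "fingers": 1},
  {"delta_pos": [0, 0.006, 0], "turn": [0, 0, 0], "fingers": 1},
  {"delta_pos": [0, 0.006, 0], "turn": [0, 0, 0], "fingers": 1},
  {"delta_pos": [0, 0.006, 0], "turn": [0, 0, 0], "fingers": 1},
  {"delta_pos": [0, 0.006, 0], "turn": [0, 0, 0], "fingers": 1},
  {"delta_pos": [0, 0.006, 0], "turn": [0, 0, 0], "fingers": 1},
])

```text
clock: 21.02
position: [0.6461, -0.2571, 0.2045]
ee_rot: [1.0, 0.01, 0.002, -0.001]
ft_force: [-0.0, 8.9, 6.9]
grip_width: 0.267
grasp_force: 58.7
```

Run:
```python
from h import *
st(); w=wcam(); np.savez('w7.npz',**w); gap(w,'w7.png'); c=camera('top'); save('t7.png',c['color'])
```

```text
21.025 [ 0.6461 -0.2571  0.2045] yaw -88.9 q [ 0.38  0.51 -0.1   1.3   0.04  1.34 -1.27] w 0.2672433170413463 58.73626288783271 [-0.   8.9  6.9]
145 [165 171 170 173 171 169 171 176  68 164 155 154 165 163 159 165 160 152
  28  50 122 116 105 111 116 110 113 107 107 112 112 111 114 115 109 111
 116 114 105 109]
165 [170 175 174 180 174 173 181 145 119 154 165 164 155 161 159 168 166  39
  26 121 117 114 113 111 112 108 117 109 111 112 116 111 103 109 110 108
 113 113 106 111]
185 [165 168 174 169 165 170 177  74 161 156 156 162 158 161 167 163 147  27
  67 117 111 105 106 110 115 111 115 109 111 110 113 114 108 110 105 111
 111 112 109 107]
205 [169 165 170 169 166 170 177  71 152 161 157 160 156 161 161 184  32  32
 120 109 109 108 112 108 111 111 110 107 111 105 115 107 110 106 112 109
 109 112 112 109]
mm/px 0.42906233531994964
```

View pics/w7.png

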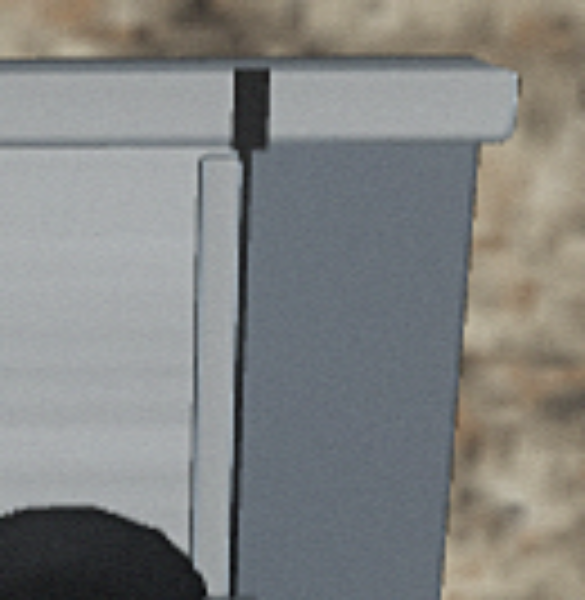

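The plate edge (crop column about 242) now covers the line on the channel down to a sliver. After allowing for parallax it is level with the centre of the cheek mark (column 251) to within about 0.3 mm. The grip is firm, so I hand in.

```bash
python3 -c "
from workcell import hand_in; print(hand_in())"
```

```text
the job is handed in; nothing more can be done
None
```

The lemon and both limes are in the press chamber, and the job was handed in at about 21 s with the gripper still holding the gate within about 0.3 mm of the index line; the tumbler, spare glass, mug and turquoise look-alike were never touched.

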